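# Open the child-locked counter cupboard

### The job

The takeaway is here and the plates are in the wider of the two small cupboards on the counter. Its door has no handle: reach down into the slot behind the door's top edge, hold down the child-safety catch there, pull the door towards you and leave it at least 45 degrees open. Leave the narrow cupboard's door shut.

Things in the scene. Friction and masses are not known exactly. Their poses are not given: they have to be found in the camera images.
- wide_pad (a point): Top centre of the WIDE cupboard's catch: a white paddle 42 (x) by 72 mm (y) on the door's inner face, 12 mm below the door's top edge, its centre 23 mm behind that face, in a slot open from above, 48 mm deep and 100 mm wide (enter with closed fingers side by side along y). Axes: x square to the door, into the cupboard; y along it to the hinge; z up. Sprung: 2 N, 6 N at its stop 14 mm down.
- wide_hinge (a point): Hinge axis of the wide cupboard's door, at the height of the door's top edge (250 mm), at its left end seen from the robot, mid-thickness; 235 mm along the door from the paddle's centre. Axes as wide_pad; both turn with the door. Grey box 300 mm wide, 200 deep, 250 high; plain wooden door 18 mm thick, 68 to 250 mm above the counter. What stands before it is lower than the door's underside.
- wide_door (a joint): Angle of the wide door, rad: 0 shut, growing as its right-hand end swings to the robot (clockwise from above), stop 1.6. Caught, it moves only about 0.015; it comes free while the paddle is 8 mm or more down (11 is good; keep it down to 0.12 rad). Fingers in the slot draw it along by its inner face. Once free it turns easily (1 N) and stays where left; the paddle springs back up.
- narrow_door (a joint): Angle, rad, of the door of the NARROW cupboard: 200 mm wide, otherwise alike, slot and catch included, with a small wooden board lying on its top. It stands beside the wide one, on either side. Leave it shut (under 0.05).

How it is judged:
On the way, in this order (a step that is already met when the one before it is completed fails the run):
1. the catch of the wide cupboard is pressed at least 7 mm down while its door is still shut (under 0.06 rad) (z of wide_pad in the frame of wide_hinge below -0.019 m and value of joint wide_door below 0.06 rad), for 0.05 s.
2. the wide cupboard's door is at least 0.75 rad open (value of joint wide_door above 0.75 rad), for 0.1 s.
At the end, for the whole second after the job is handed in: The wide cupboard's door is at rest, at least 0.75 rad (43 degrees) open, and the narrow cupboard's door is shut (under 0.05 rad) (value of joint wide_door above 0.75 rad and velocity of joint wide_door between -0.1 and 0.1 rad/s and value of joint narrow_door below 0.05 rad); the robot touches nothing.
It fails at once if the narrow cupboard's door is opened (beyond 0.1 rad) (value of joint narrow_door above 0.1 rad).
It also fails if it takes over 38 s, if anything falls off the work surface, if the arm or the gripper's body presses on something with over 40 N, if the wrist force passes 120 N, or if a joint passes its speed limit or range.

### The arm

A 6-joint arm with a two-finger parallel gripper is mounted at the origin on the work surface. World frame = base frame: x ahead of the robot, y to its left, z up, the work surface at z = 0. Lengths are in m, angles in rad, forces in N, time in s.
With the tool pointing down it reaches from about 0.375 to 0.925 m from the base axis. Payload 5.7 kg.
Tool frame: the origin (TCP) lies between the finger pads; the fingertips stand 11 mm ahead of it and the grasp point (between the pads) lies 8 mm behind it (finger_overhang is the z of the fingertips in the tool frame, in m); z points along the fingers, y is the line along which they close (so a half turn about z gives the same grasp; the last joint's range is limited). The gripper opens to 85 mm and grips with 20 to 120 N. Pads are 22 mm wide; open, the fingers measure 114 mm over their backs; the gripper's body (76 mm by 85 mm) begins 54 mm behind the grasp point. The pads swing forward as they close: fully open they stand 13 mm farther back than shut.
Start: joints at [-1.397, 0.359, 1.51, -0, 1.272, -0.115], TCP at [0.171, -0.575, 0.242] pointing down, gripper open.
Joint ranges: [-2.97, 2.97], [-1.01, 2.36], [0.21, 2.38], [-0.96, 4.11], [0.2, 2.71], [-2.98, 2.98]. Speed limits (rad/s): [2.39, 2.39, 3.14, 3.14, 3.14, 3.14].

### API

Orientations are given as a unit quaternion [x, y, z, w].
In Python, from cell import * gives the robot as it stands.
- The arm moves only by the tool apply_moves, never from a script. Its argument "targets" is a list of rows, each a list of 7 numbers: the shift along the tool's x, y, z each as a share of 250 mm, from -1 to 1, then the turn, a rotation vector about the tool's x, y, z each as a share of pi/2 rad, from -1 to 1, then the opening, from -1 (shut) to 1 (fully open). In form: [[dx, dy, dz, wx, wy, wz, hand], ...]. A call has 1 to 12 rows; each row is the pose to reach, as a shift and turn from the pose commanded when the call began, along the tool's axes at that moment; what a row does not reach only later rows make up. A row lasts 1/12 s, in which the tool goes at most 41.7 mm and 7.16 degrees, less where a joint would pass 70% of its speed; a pose out of reach is approached as far as the arm can. A call with a number of a shift or a turn outside -1 to 1 is refused whole. A call with a gripper value outside its range is refused whole. The fingers move at their own pace and stop on an object; "squeeze" is the grip in N (left out, the last holds). Time passes only in rows, so rows that repeat a pose let the fingers close. It gives the time, the measured TCP pose, the force, the opening and the grip force at its end, in the units of the state.
- sense(): the state, without advancing time (a new reading comes with each control period).
- read_camera(name): name is "side" or "top"; returns the picture (480x640x3 uint8, red, green, blue); there is no depth.
- camera_params(name): a dict with "mtx" (3x3 intrinsics, pixels), "k1" (the pictures are not rectified: a ray, as slopes to the right and down, at radius r is drawn at 1 + k1 r^2 times it, then the intrinsics apply), "R" (3x3) and "t" (3): a world point X has camera coordinates R X + t. Camera axes: x right, y down, z forward; pixel columns grow to the right and rows downward; lengths in m; the calibration is good to about 2 mm. A picture is of the moment at which its call begins. camera_params takes no time and is no camera call.
- sign_off(): hands the job in; it is judged then, once.
The state is a dict: "clock": time; "qpos": joint angles; "qd": joint speeds; "joint_efforts": joint torques, N m; "tcp_pos": TCP position; "eef_rot": TCP orientation; "wrist_force": force on the tool from outside, world axes, zero at the start; "torque": the same for the moment, N m; "grip_width": finger opening in m; "finger_force": force on a finger pad.
Only numpy, scipy, OpenCV 4.12 (cv2) and the standard library are available. Lean on these libraries where they do the work, as an engineer would, in place of code of your own. Each camera call takes 0.05 s, during which the arm holds its last target. There are 200 camera calls.

## Working session

There is one attempt and no reset: what is moved stays moved. The work goes in short steps, Python scripts to look and compute and a tool call to move; the robot and the scene stay as the last step left them, time stands still between calls to the robot, and variables do not carry over. Pictures are saved under pics/ and viewed, at most 10 in all, crops included, and the job is handed in when it is done.

Besides the shell and the picture viewer there is one more tool, called after "Call:" as name(argument=value, ...), one argument or row to a line, values as JSON. apply_moves: Moves the arm, as the interface text tells. Its arguments: {"type":"object","properties":{"targets":{"type":"array"},"squeeze":{"type":"number"}},"required":["targets"]}

```bash
mkdir -p pics; python3 - <<'E'
from cell import *
import cv2
for n in("side","top"):
    cv2.imwrite(f"pics/{n}0.png",cv2.cvtColor(read_camera(n),cv2.COLOR_RGB2BGR))
    print(n,camera_params(n))
print(sense())
E
```

```text
side {'mtx': array([[522.08077175,   0.        , 320.59726265],
       [  0.        , 522.08077175, 231.97615169],
       [  0.        ,   0.        ,   1.        ]]), 'k1': 0.013214435573224069, 'R': array([[-0.93491113, -0.35438045,  0.01885958],
       [-0.23851475,  0.5881115 , -0.77281018],
       [ 0.26277729, -0.72700712, -0.63435695]]), 't': array([0.52428455, 0.23978533, 0.94909491])}
top {'mtx': array([[560.84155955,   0.        , 309.42400416],
       [  0.        , 560.84155955, 245.18182819],
       [  0.        ,   0.        ,   1.        ]]), 'k1': -0.12913834438694644, 'R': array([[ 0.00853747, -0.99982003,  0.01694145],
       [-0.99826076, -0.00951   , -0.05818084],
       [ 0.05833148, -0.01641526, -0.9981623 ]]), 't': array([-0.01213995,  0.57723016,  1.42086097])}
{'clock': 0.1, 'qpos': array([-1.39713564e+00,  3.59471350e-01,  1.51134475e+00,  1.05365354e-05,
        1.27251770e+00, -1.15064468e-01]), 'qd': array([-0.00035536, -0.00032073, -0.00271447,  0.0003493 ,  0.00155086,
        0.00082582]), 'joint_efforts': array([ 8.75826045e-04, -5.28650343e+01, -2.79349190e+01, -2.21295600e-04,
        4.97679168e-03,  4.41194260e-06]), 'tcp_pos': array([ 0.1707484 , -0.57455299,  0.24150697]), 'eef_rot': array([ 9.89597656e-01,  1.43860075e-01, -2.04703680e-05, -8.70347040e-04]), 'wrist_force': array([-0.73150256, -0.24605369,  0.12282735]), 'torque': array([-0.07443633, -0.03086992,  0.01981758]), 'finger_force': 0.0, 'grip_width': 0.0851952918513121}
```

View pics/top0.png

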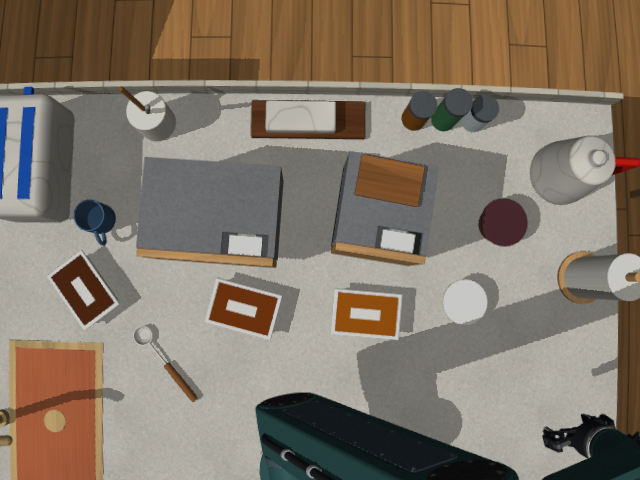

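View pics/side0.png

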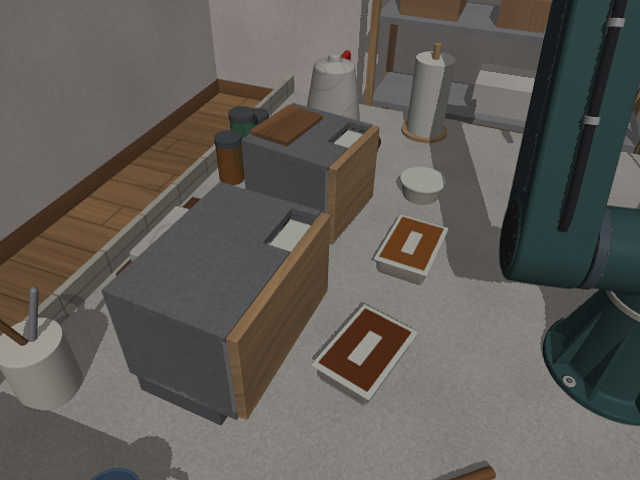

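The top view shows the wide cupboard on the left: box corners at about (145,157) and (282,167), door from (137,255) to (276,262), and the white paddle at about (245,245). The narrow one, with the board on it, is on the right, at x 332–437. The side view shows the same paddle at (292,235). I'll zoom in for accurate pixel positions.

```bash
python3 - <<'E'
import cv2
a=cv2.imread("pics/top0.png")[205:280,130:290];cv2.imwrite("pics/topc.png",cv2.resize(a,None,fx=5,fy=5,interpolation=cv2.INTER_CUBIC))
a=cv2.imread("pics/side0.png")[195:425,220:340];cv2.imwrite("pics/sidec.png",cv2.resize(a,None,fx=2.5,fy=2.5,interpolation=cv2.INTER_CUBIC))
E
```

```text
(no output)
```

View pics/topc.png

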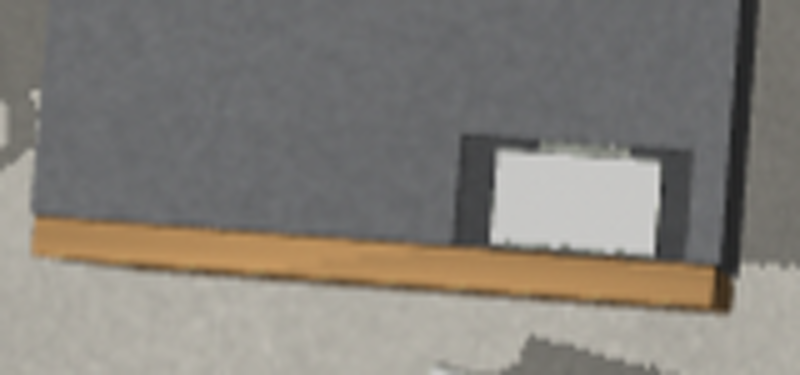

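View pics/sidec.png

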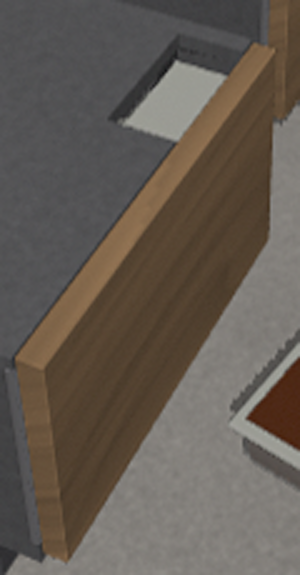

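Pixel positions from the two zooms:
- **Top crop:** paddle corners (497,148), (662,158), (657,257) and (490,243). Door top corners (36,217), (33,255), (715,266) and (712,305).
- **Side crop:** door top corners (17,360), (43,367), (255,43) and (273,50).

Next I fit the pose to these.

```bash
cat > h.py <<'E'
from cell import *
import numpy as np, cv2
from scipy.optimize import least_squares
from scipy.spatial.transform import Rotation as Ro
def proj(n,X):
    c=camera_params(n);p=(np.asarray(X)@c["R"].T+c["t"]);s=p[:,:2]/p[:,2:]
    s=s*(1+c["k1"]*(s**2).sum(1,keepdims=True));return s@c["mtx"][:2,:2].T+c["mtx"][:2,2]
def W(p,P): # local(x into cupboard,y to hinge) about paddle centre
    c,s=np.cos(p[2]),np.sin(p[2]);P=np.asarray(P,float)
    return np.c_[p[0]+c*P[:,0]-s*P[:,1],p[1]+s*P[:,0]+c*P[:,1],P[:,2]]
E
python3 - <<'E'
from h import *
off=np.array([-.5,-.5])+.5/5
top=np.array([[497,148],[662,158],[36,217],[33,255],[715,266],[712,305]])/5+[130,205]-.4
side=np.array([[17,360],[43,367],[255,43],[273,50]])/2.5+[220,195]-.3
def model(p):
    l,r=p[3:5]; d=[[-.023,l,.25],[-.041,l,.25],[-.023,r,.25],[-.041,r,.25]]
    return proj("top",W(p,[[.021,.036,.238],[.021,-.036,.238]]+d)),proj("side",W(p,d))
f=lambda p:np.concatenate([(model(p)[0]-top).ravel(),(model(p)[1]-side).ravel()])
r=least_squares(f,[.6,.1,0,.235,-.06],loss="soft_l1")
p=r.x;print(p.round(4),np.degrees(p[2]));print(f(p).round(1))
h=W(p,[[-.032,.235,.25]])[0];print("hinge",h,"pad",p[:2])
# narrow: door right-back etc roughly
s=sense();R=Ro.from_quat(s["eef_rot"]).as_matrix();print(R.round(3))
E
```

```text
[ 0.5632  0.137  -0.0599  0.2342 -0.0613] -3.432234895731774
[-0.   0.1 -0.   0.4 -0.9 -0.1 -1.   0.6 -0.7 -0.3 -0.7  0.2 -0.9 -2.1
  0.9 -0.2 -1.1 -1.4  1.6 -1.4]
hinge [0.5453181  0.37346949 0.25      ] pad [0.56319172 0.13697523]
[[ 0.959  0.285 -0.   ]
 [ 0.285 -0.959  0.002]
 [ 0.    -0.002 -1.   ]]
```

Call:
apply_moves(
  targets=[
    [0,0,-0.3,0,0,0,-1],
    [0.74,-0.68,-0.56,0,0,-0.667,-1],
    [0.74,-0.68,-0.56,0,0,-0.667,-1],
    [0.74,-0.68,-0.56,0,0,-0.667,-1],
    [0.74,-0.68,-0.56,0,0,-0.667,-1],
    [0.74,-0.68,-0.56,0,0,-0.667,-1],
    [0.74,-0.68,-0.56,0,0,-0.667,-1],
    [0.74,-0.68,-0.56,0,0,-0.667,-1],
    [0.74,-0.68,-0.56,0,0,-0.667,-1],
    [0.74,-0.68,-0.56,0,0,-0.667,-1],
    [0.74,-0.68,-0.56,0,0,-0.667,-1],
    [0.74,-0.68,-0.56,0,0,-0.667,-1],
  ],
)

```text
clock: 1.1
tcp_pos: [0.2997, -0.3592, 0.382]
eef_rot: [0.785, 0.619, 0.0, -0.0]
wrist_force: [-0.6, -0.6, -0.4]
grip_width: -0.0002
finger_force: 0.0
```

```bash
cat >> h.py <<'E'
P=[.5632,.1370,-.0599]
def to(xyz,yawdeg): # yaw = heading of tool x, tool pointing down
    s=sense();R=Ro.from_quat(s["eef_rot"]);a=np.radians(yawdeg)
    T=Ro.from_matrix(np.array([[np.cos(a),np.sin(a),0],[np.sin(a),-np.cos(a),0],[0,0,-1]]))
    print("shift",(R.inv().apply(np.array(xyz)-s["tcp_pos"])/.25).round(3),"turn",((R.inv()*T).as_rotvec()/(np.pi/2)).round(3))
def st():
    s=sense();R=Ro.from_quat(s["eef_rot"]).as_matrix();print(s["clock"],s["tcp_pos"].round(4),"yaw",np.degrees(np.arctan2(R[1,0],R[0,0])).round(2),"z",R[:,2].round(3),"F",s["wrist_force"].round(1),"q",s["qpos"].round(2),s["grip_width"])
E
python3 -c "
from h import *
st();to([.46,-.08,.38],125)"
```

```text
1.1 [ 0.2997 -0.3592  0.382 ] yaw 76.48 z [-0.     0.001 -1.   ] F [-0.6 -0.6 -0.4] q [-1.02  0.06  1.56  0.    1.52 -0.79] -0.00019699777228595304
shift [1.236 0.362 0.009] turn [-0.    -0.    -0.539]
```

Call:
apply_moves(
  targets=[
    [0.98,0.29,0,0,0,-0.54,-1],
    [0.98,0.29,0,0,0,-0.54,-1],
    [0.98,0.29,0,0,0,-0.54,-1],
    [0.98,0.29,0,0,0,-0.54,-1],
    [0.98,0.29,0,0,0,-0.54,-1],
    [0.98,0.29,0,0,0,-0.54,-1],
    [0.98,0.29,0,0,0,-0.54,-1],
    [0.98,0.29,0,0,0,-0.54,-1],
  ],
)

```text
clock: 1.77
tcp_pos: [0.428, -0.1359, 0.3819]
eef_rot: [0.458, 0.889, 0.0, -0.0]
wrist_force: [-0.7, -0.9, -0.2]
grip_width: 0.0001
finger_force: 0.0
```

```bash
python3 -c "
from h import *
st();to([.5632,.137,.32],176.57)"
```

```text
1.7667 [ 0.428  -0.1359  0.3819] yaw 125.51 z [-0.001  0.001 -1.   ] F [-0.7 -0.9 -0.2] q [-0.46  0.03  1.59  0.    1.52 -1.08] 0.0001172573747513004
shift [0.574 1.074 0.248] turn [ 0.    -0.001 -0.567]
```

Call:
apply_moves(
  targets=[
    [0.57,1.0,0.2,0,0,-0.567,-1],
    [0.57,1.0,0.2,0,0,-0.567,-1],
    [0.57,1.0,0.2,0,0,-0.567,-1],
    [0.57,1.0,0.2,0,0,-0.567,-1],
    [0.57,1.0,0.2,0,0,-0.567,-1],
    [0.57,1.0,0.2,0,0,-0.567,-1],
    [0.57,1.0,0.2,0,0,-0.567,-1],
    [0.57,1.0,0.2,0,0,-0.567,-1],
    [0.57,1.0,0.2,0,0,-0.567,-1],
    [0.57,1.0,0.2,0,0,-0.567,-1],
  ],
)

```text
clock: 2.6
tcp_pos: [0.5493, 0.1208, 0.3318]
eef_rot: [0.036, 0.999, -0.001, -0.001]
wrist_force: [-0.3, -0.1, 0.2]
grip_width: -0.0
finger_force: 0.0
```

```bash
python3 -c "
from h import *
st();to([.5632,.137,.275],176.57)"
```

```text
2.6 [0.5493 0.1208 0.3318] yaw 175.91 z [-0.001 -0.001 -1.   ] F [-0.3 -0.1  0.2] q [ 0.09  0.24  1.46 -0.    1.44 -1.41] -4.155950621733386e-05
shift [-0.051  0.069  0.227] turn [-0.001 -0.001 -0.007]
```

Call:
apply_moves(
  targets=[
    [-0.051,0.069,0.1,0,0,-0.007,-1],
    [-0.051,0.069,0.227,0,0,-0.007,-1],
    [-0.051,0.069,0.227,0,0,-0.007,-1],
    [-0.051,0.069,0.227,0,0,-0.007,-1],
  ],
)

```text
clock: 2.93
tcp_pos: [0.5617, 0.1366, 0.2747]
eef_rot: [0.03, 1.0, -0.001, -0.002]
wrist_force: [-0.2, 0.4, 0.5]
grip_width: -0.0001
finger_force: 0.0
```

```bash
python3 -c "
from h import *
st();to([.5632,.137,.256],176.57)
cv2.imwrite('pics/t1.png',cv2.resize(cv2.cvtColor(read_camera('side'),cv2.COLOR_RGB2BGR)[130:300,200:400],None,fx=3,fy=3))"
```

```text
2.9333 [0.5617 0.1366 0.2747] yaw 176.59 z [-0.004 -0.001 -1.   ] F [-0.2  0.4  0.5] q [ 0.12  0.3   1.51 -0.    1.33 -1.39] -0.00012489521069724188
shift [-0.006  0.002  0.075] turn [-0.001 -0.003  0.   ]
```

View pics/t1.png

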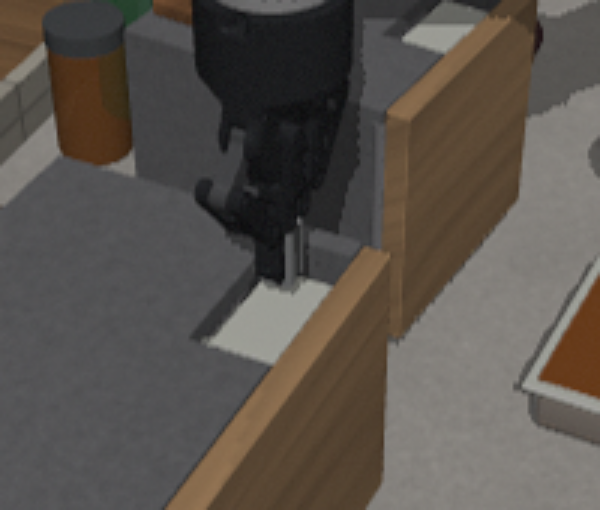

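The closed fingertips, at (280,285) in the crop, hang about 25 mm above the paddle and inside the slot outline. I'll go down in small steps and watch the force.

Call:
apply_moves(
  targets=[
    [-0.006,0,0.05,0,0,0,-1],
    [-0.006,0,0.1,0,0,0,-1],
    [-0.006,0,0.12,0,0,0,-1],
    [-0.006,0,0.12,0,0,0,-1],
  ],
)

```text
clock: 3.32
tcp_pos: [0.5651, 0.1377, 0.2467]
eef_rot: [0.028, 1.0, -0.0, 0.001]
wrist_force: [-1.0, -1.4, 3.0]
grip_width: -0.0003
finger_force: 1.3
```

```bash
python3 -c "
from h import *
st()"
```

```text
3.3167 [0.5651 0.1377 0.2467] yaw 176.74 z [ 0.001 -0.001 -1.   ] F [-1.  -1.4  3. ] q [ 0.12  0.33  1.55 -0.    1.27 -1.39] -0.0003372479625120627
```

Call:
apply_moves(
  targets=[
    [0,0,0.02,0,0,0,-1],
    [0,0,0.035,0,0,0,-1],
    [0,0,0.035,0,0,0,-1],
  ],
)

```text
clock: 3.57
tcp_pos: [0.5654, 0.1382, 0.2375]
eef_rot: [0.028, 1.0, -0.0, 0.001]
wrist_force: [0.6, -3.5, 4.3]
grip_width: 0.0003
finger_force: 2.5
```

```bash
cat >> h.py <<'E'
H=np.array([.5453,.3735])
def arc(ths,dz=0,ex=0): # rows turning TCP about the hinge with the door, from the present pose
    s=sense();R=Ro.from_quat(s["eef_rot"]);p=s["tcp_pos"]
    for t in ths:
        q=Ro.from_rotvec([0,0,-t]); n=q.apply([np.cos(P[2]),np.sin(P[2]),0])
        v=q.apply(np.r_[p[:2]-H,0])-np.r_[p[:2]-H,0]-ex*n
        print([*(R.inv().apply(v)/.25).round(3)[:2],dz,0,0,round(t/(np.pi/2),3),-1])
E
python3 -c "
from h import *
st();arc([0,.02,.04,.07,.1,.13,.16,.19,.22,.25,.25],ex=.014)"
```

```text
3.5667 [0.5654 0.1382 0.2375] yaw 176.81 z [ 0.002 -0.001 -1.   ] F [ 0.6 -3.5  4.3] q [ 0.12  0.34  1.56 -0.    1.25 -1.39] 0.000270369803337219
[np.float64(0.056), np.float64(0.0), 0, 0, 0, 0.0, -1]
[np.float64(0.075), np.float64(-0.001), 0, 0, 0, 0.013, -1]
[np.float64(0.093), np.float64(-0.002), 0, 0, 0, 0.025, -1]
[np.float64(0.122), np.float64(-0.003), 0, 0, 0, 0.045, -1]
[np.float64(0.15), np.float64(-0.003), 0, 0, 0, 0.064, -1]
[np.float64(0.178), np.float64(-0.002), 0, 0, 0, 0.083, -1]
[np.float64(0.206), np.float64(-0.0), 0, 0, 0, 0.102, -1]
[np.float64(0.234), np.float64(0.003), 0, 0, 0, 0.121, -1]
[np.float64(0.262), np.float64(0.006), 0, 0, 0, 0.14, -1]
[np.float64(0.29), np.float64(0.01), 0, 0, 0, 0.159, -1]
[np.float64(0.29), np.float64(0.01), 0, 0, 0, 0.159, -1]
```

Call:
apply_moves(
  targets=[
    [0,0,0.004,0,0,0,-1],
    [0.02,0,0.004,0,0,0,-1],
    [0.04,0,0.004,0,0,0,-1],
    [0.056,0,0.004,0,0,0,-1],
    [0.075,0,0.004,0,0,0.013,-1],
    [0.093,-0.002,0.004,0,0,0.025,-1],
    [0.122,-0.003,0.004,0,0,0.045,-1],
    [0.15,-0.003,0.004,0,0,0.064,-1],
  ],
)

```text
clock: 4.23
tcp_pos: [0.5275, 0.1402, 0.2366]
eef_rot: [0.079, 0.997, 0.0, 0.001]
wrist_force: [1.1, -0.9, 5.2]
grip_width: 0.0
finger_force: 2.6
```

```bash
python3 -c "
from h import *
st();arc([.03,.06,.09,.12,.15,.18,.21,.24,.27,.30,.33,.36])"
```

```text
4.2333 [0.5275 0.1402 0.2366] yaw 170.99 z [ 0.001  0.    -1.   ] F [ 1.1 -0.9  5.2] q [ 0.13  0.29  1.64  0.    1.22 -1.28] 2.3041458046871047e-05
[np.float64(0.028), np.float64(-0.002), 0, 0, 0, 0.019, -1]
[np.float64(0.056), np.float64(-0.003), 0, 0, 0, 0.038, -1]
[np.float64(0.084), np.float64(-0.003), 0, 0, 0, 0.057, -1]
[np.float64(0.112), np.float64(-0.002), 0, 0, 0, 0.076, -1]
[np.float64(0.14), np.float64(-0.001), 0, 0, 0, 0.095, -1]
[np.float64(0.168), np.float64(0.001), 0, 0, 0, 0.115, -1]
[np.float64(0.196), np.float64(0.005), 0, 0, 0, 0.134, -1]
[np.float64(0.224), np.float64(0.009), 0, 0, 0, 0.153, -1]
[np.float64(0.252), np.float64(0.014), 0, 0, 0, 0.172, -1]
[np.float64(0.279), np.float64(0.019), 0, 0, 0, 0.191, -1]
[np.float64(0.306), np.float64(0.026), 0, 0, 0, 0.21, -1]
[np.float64(0.333), np.float64(0.033), 0, 0, 0, 0.229, -1]
```

It moved 38 mm with little force, so the door is free. I'll follow the arc around the hinge.

Call:
apply_moves(
  targets=[
    [0.028,-0.002,0,0,0,0.019,-1],
    [0.056,-0.003,0,0,0,0.038,-1],
    [0.084,-0.003,0,0,0,0.057,-1],
    [0.112,-0.002,0,0,0,0.076,-1],
    [0.14,-0.001,0,0,0,0.095,-1],
    [0.168,0.001,0,0,0,0.115,-1],
    [0.196,0.005,0,0,0,0.134,-1],
    [0.224,0.009,0,0,0,0.153,-1],
    [0.252,0.014,0,0,0,0.172,-1],
    [0.279,0.019,0,0,0,0.191,-1],
    [0.306,0.026,0,0,0,0.21,-1],
    [0.333,0.033,0,0,0,0.229,-1],
  ],
)

```text
clock: 5.23
tcp_pos: [0.4464, 0.1619, 0.2366]
eef_rot: [0.256, 0.967, 0.001, 0.001]
wrist_force: [0.5, 0.3, 5.4]
grip_width: -0.0
finger_force: 2.6
```

```bash
python3 -c "
from h import *
st();arc([.04,.08,.12,.16,.20,.24,.28,.32,.36,.40,.44,.44])"
```

```text
5.2333 [0.4464 0.1619 0.2366] yaw 150.38 z [ 0.001  0.001 -1.   ] F [0.5 0.3 5.4] q [ 0.2   0.18  1.78  0.    1.18 -0.85] -2.453756696770224e-05
[np.float64(0.037), np.float64(-0.002), 0, 0, 0, 0.025, -1]
[np.float64(0.075), np.float64(-0.003), 0, 0, 0, 0.051, -1]
[np.float64(0.112), np.float64(-0.002), 0, 0, 0, 0.076, -1]
[np.float64(0.149), np.float64(0.0), 0, 0, 0, 0.102, -1]
[np.float64(0.186), np.float64(0.004), 0, 0, 0, 0.127, -1]
[np.float64(0.223), np.float64(0.009), 0, 0, 0, 0.153, -1]
[np.float64(0.26), np.float64(0.016), 0, 0, 0, 0.178, -1]
[np.float64(0.297), np.float64(0.024), 0, 0, 0, 0.204, -1]
[np.float64(0.333), np.float64(0.033), 0, 0, 0, 0.229, -1]
[np.float64(0.368), np.float64(0.044), 0, 0, 0, 0.255, -1]
[np.float64(0.404), np.float64(0.057), 0, 0, 0, 0.28, -1]
[np.float64(0.404), np.float64(0.057), 0, 0, 0, 0.28, -1]
```

Call:
apply_moves(
  targets=[
    [0.037,-0.002,0,0,0,0.025,-1],
    [0.075,-0.003,0,0,0,0.051,-1],
    [0.112,-0.002,0,0,0,0.076,-1],
    [0.149,0,0,0,0,0.102,-1],
    [0.186,0.004,0,0,0,0.127,-1],
    [0.223,0.009,0,0,0,0.153,-1],
    [0.26,0.016,0,0,0,0.178,-1],
    [0.297,0.024,0,0,0,0.204,-1],
    [0.333,0.033,0,0,0,0.229,-1],
    [0.368,0.044,0,0,0,0.255,-1],
    [0.404,0.057,0,0,0,0.28,-1],
    [0.404,0.057,0,0,0,0.28,-1],
  ],
)

```text
clock: 6.23
tcp_pos: [0.3652, 0.2254, 0.2367]
eef_rot: [0.46, 0.888, 0.002, -0.0]
wrist_force: [0.9, 1.3, 5.8]
grip_width: 0.0
finger_force: 2.6
```

```bash
python3 -c "
from h import *
st()
cv2.imwrite('pics/t2.png',cv2.cvtColor(read_camera('side'),cv2.COLOR_RGB2BGR))"
```

```text
6.2333 [0.3652 0.2254 0.2367] yaw 125.18 z [ 0.002  0.003 -1.   ] F [0.9 1.3 5.8] q [ 0.39  0.11  1.87  0.    1.16 -0.23] 4.645943737860273e-05
```

View pics/t2.png

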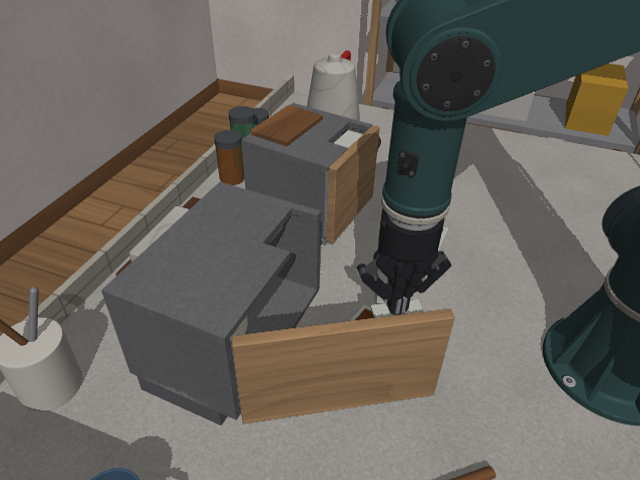

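The wide door, with its top edge from (233,337) to (452,313), stands well past 45° open, and the narrow door is still shut. I'll ease off the face and lift straight out.

Call:
apply_moves(
  targets=[
    [-0.01,0,-0.01,0,0,0,-1],
    [-0.02,0,-0.05,0,0,0,-1],
    [-0.03,0,-0.15,0,0,0,-1],
    [-0.03,0,-0.3,0,0,0,-1],
    [-0.03,0,-0.45,0,0,0,-1],
    [-0.03,0,-0.5,0,0,0,-1],
    [-0.03,0,-0.5,0,0,0,-1],
    [-0.03,0,-0.5,0,0,0,-1],
  ],
)

```text
clock: 6.95
tcp_pos: [0.3696, 0.2172, 0.361]
eef_rot: [0.46, 0.888, 0.0, 0.0]
wrist_force: [-0.0, -0.7, -0.4]
grip_width: -0.0001
finger_force: 0.0
```

```bash
python3 -c "
from h import *
st()
cv2.imwrite('pics/t3.png',cv2.cvtColor(read_camera('side'),cv2.COLOR_RGB2BGR))"
```

```text
6.95 [0.3696 0.2172 0.361 ] yaw 125.26 z [ 0.     0.001 -1.   ] F [-0.  -0.7 -0.4] q [ 0.37  0.    1.67  0.    1.47 -0.25] -8.767721403794467e-05
```

View pics/t3.png

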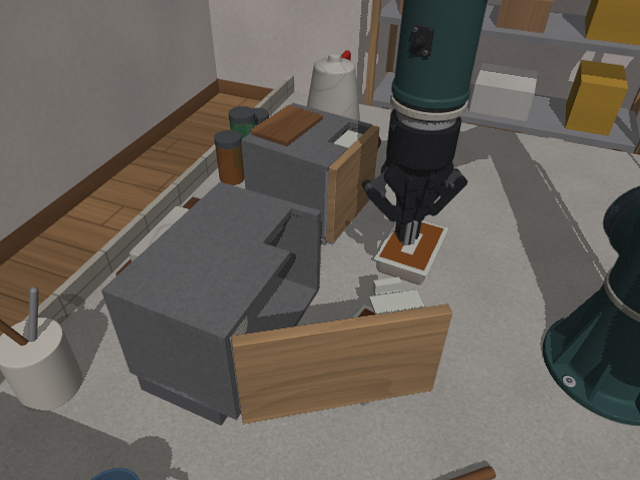

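The door stayed open, with its free end at (450,311). The gripper is clear above it, and the narrow door, at about (355,180), is shut.

```bash
python3 -c "
from cell import *
print(sign_off())"
```

```text
the job is handed in; nothing more can be done
None
```

I handed the job in at about 7 s: the wide cupboard's door stands roughly 0.9 rad (about 52°) open, the narrow one is shut and the arm is clear; sign-off returned no verdict.

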